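# Throttle a dust extractor back to idle and open its filter box

## Task

The filter in the small bench dust extractor is due for a change. With the lid still shut, first move the extractor's throttle lever back until it stands centred over the red idle clip on its quadrant plate, so that a weak draught keeps the dust in; leave the clip itself where it is. Then open the lid of the filter box all the way until it rests on its stop, with the lever still over the clip, and leave the other things on the desk undisturbed.

Things in the scene. Friction and masses are not known exactly. Their poses are not given: they have to be found in the camera images.
- extractor: bench dust extractor fixed to the desk; origin on the desk under the centre of its white filter box (130 mm along x, 190 along y, rim 100 high, lid hinged on its +x side; round gauge on its -x front). A 60 mm duct leaves its +y side: clear throttle section (orange flap) under the lever, then an elbow down to the desk 295 mm from the origin; an inlet horn reaches 55 mm out on -y.
- lever (a joint): throttle lever angle (rad) about a vertical axis: 0 shut (lever points to the extractor's -x), 1.57 fully open (points to its +y, along the duct). It stays where it is left (0.14 N m of friction, no spring); end stops at 0 and 1.57.
- clip (a joint): angle (rad) of the red idle clip on the quadrant's rim, counted like the lever's: the lever is centred over the clip when both read the same. A stiff sliding clip, to be left where it is.
- lid (a joint): lid angle (rad): 0 shut, 1.75 leaning back on the two rubber-tipped stop arms behind the box. Stiff hinges: the 0.35 kg lid stays where it is left above about 0.9 rad and falls shut below about 0.4.
- lever_hinge (a point): on the lever's vertical axis, at the lever bar's underside, 108 mm above the desk; 185 mm from the extractor's origin along its +y
- lever_knob (a point): centre of the black upright knob (25 mm across) at the lever's end, 100 mm from the lever's axis, 140 mm above the desk; the knob spans 121 to 159 mm above the desk, the steel lever bar below it 108 to 113 mm, 10 mm wide
- lever_line (a point): point on the lever's centre line, 88 mm from its axis, where it passes over the quadrant's rim (quadrant plate 96 mm radius, top 101 mm above the desk, black ticks every 15 degrees)
- idle_mark (a point): centre of the red clip's upper face, 88 mm from the lever's axis; the clip is 20 mm wide along the rim, its top 4 mm below the lever bar, which passes freely over it
- lid_hinge (a point): middle of the lid's hinge line, 103 mm above the desk, parallel to the extractor's y, 69 mm behind (+x of) its origin
- lid_handle (a point): middle of the lid's dark bow handle, a round bar parallel to the hinge, 90 mm long, 11 mm thick, its centre 35 mm off the lid's outer face and 112 mm from the hinge line; 145 mm above the desk when shut. The lid reaches 28 mm past it, to 140 mm from the hinge.
- spare_filter: spare filter element, a white ribbed cylinder 45 mm across, 88 mm long, lying on the desk; bystander, origin under its middle
- sample_jar: white jar with red screw lid in front of the monitor, 62 mm across, 90 mm tall; bystander, origin at the centre of its underside
- vial_brown: brown vial with black cap, 35 mm across, 70 mm tall; bystander, origin at the centre of its underside
- vial_blue: clear vial with blue cap, 28 mm across, 58 mm tall; bystander, origin at the centre of its underside
- screwdriver: yellow-handled screwdriver, 178 mm long, 20 mm thick, lying on the desk; bystander, origin under its middle
- torch: black torch in front of the monitor, 99 mm long, 28 mm thick, lying on the desk; bystander, origin under its middle
- mouse: black computer mouse, 108x56x38 mm; bystander, origin under its middle

How it is judged:
By the outcome, as a careful person would: the job done as asked, in the order asked, and still so for the second after the job is handed in, with the robot touching nothing.
It also fails if it takes over 72 s, if anything falls off the work surface, if the arm or the gripper's body presses on something with over 40 N, if the wrist force passes 120 N, or if a joint passes its speed limit or range.

## Robot

A 7-joint arm with a two-finger parallel gripper is mounted at the origin on a cart in front of the work surface, level with it; the furniture and walls round the work are solid. World frame = base frame: x ahead of the robot, y to its left, z up, the work surface at z = 0. Lengths are in mm, angles in rad, forces in N, time in s.
With the tool pointing down it reaches from about 425 to 875 mm from the base axis. Payload 9.9 kg.
Tool frame: the origin (TCP) lies at the very end of the fingers, on their centre line; the grasp point (between the pads) lies 19 mm behind it; z points along the fingers, y is the line along which they close (so a half turn about z gives the same grasp; the last joint's range is limited). The gripper opens to 85 mm and grips with 20 to 120 N. Pads are 22 mm wide; open, the fingers measure 114 mm over their backs; the gripper's body (76 mm by 85 mm) begins 54 mm behind the grasp point. The pads swing forward as they close: fully open they stand 13 mm farther back than shut.
Start: joints at [1.227, 0.576, 0.025, 1.437, -0.015, 1.129, -0.057], TCP at [173.403, -652.35, 231.289] pointing down, gripper open.
Joint ranges: [-2.76, 2.76], [-0.34, 2.15], [-1.52, 1.57], [0.19, 2.46], [-1.09, 4.23], [0.17, 1.99], [-2.82, 2.82]. Speed limits (rad/s): [2.22, 2.22, 3.01, 3.01, 3.14, 3.14, 3.14].

## Interface

Orientations are given as a rotation vector (axis times angle).
In Python, from bench import ctrl gives the robot as it stands.
- The arm moves only by the shell command python3 drive.py 'ROWS' [FORCE]. ROWS is one flat JSON list of numbers that holds 1 to 8 rows one after another, with no inner brackets; each row has 7 numbers: a rotation vector rx, ry, rz in rad, then dx, dy, dz in mm, then the finger opening in mm; each row is the pose to reach, as a shift and turn from the pose commanded when the command began, along the tool's axes at that moment; what a row does not reach only later rows make up. A row lasts 1/8 s, in which the tool goes at most 62.5 mm and 0.188 rad, less where a joint would pass 70% of its speed; a pose out of reach is approached as far as the arm can. The fingers move at their own pace and stop on an object; FORCE is the grip in N (left out, the last holds). Time passes only in rows, so rows that do not move let the fingers close. It prints the time, the measured TCP pose, the force, the opening and the grip force at its end. Input that does not fit is refused with a message, and nothing moves.
- ctrl.state(): the state, without advancing time (a new reading comes with each control period).
- ctrl.grab_frame(name): name is "side" or "top"; returns the picture (480x640x3 uint8, red, green, blue); there is no depth.
- ctrl.camera_model(name): a dict with "K" (3x3 intrinsics, pixels), "k1" (the pictures are not rectified: a ray, as slopes to the right and down, at radius r is drawn at 1 + k1 r^2 times it, then the intrinsics apply), "extrinsics" (4x4, takes a point from camera to world coordinates). Camera axes: x right, y up, looking along -z (the intrinsics and any distortion apply to the point x, -y, -z); pixel columns grow to the right and rows downward; lengths in mm; the calibration is good to about 2 mm. A picture is of the moment at which its call begins. camera_model takes no time and is no camera call.
- ctrl.hand_in(): hands the job in; it is judged then, once.
The state is a dict: "clock": time; "joint_positions": joint angles; "joint_vel": joint speeds; "joint_efforts": joint torques, N m; "tool_pos": TCP position; "tcp_rot": TCP orientation; "contact_force": force on the tool from outside, world axes, zero at the start; "ft_torque": the same for the moment, N m; "width": finger opening in mm; "finger_force": force on a finger pad.
Only numpy, scipy, OpenCV 4.12 (cv2) and the standard library are available. Lean on these libraries where they do the work, as an engineer would, in place of code of your own. Each camera call takes 0.05 s, during which the arm holds its last target. There are 200 camera calls.

## Working session

There is one attempt and no reset: what is moved stays moved. The work goes in short steps, Python scripts to look and compute and a shell command to move; the robot and the scene stay as the last step left them, time stands still between calls to the robot, and variables do not carry over. Pictures are saved under pics/ and viewed, at most 10 in all, crops included, and the job is handed in when it is done.

```bash
ls; mkdir -p pics
python3 - <<'E'
from bench import ctrl
import cv2
for n in("side","top"):
    cv2.imwrite(f"pics/{n}0.png",ctrl.grab_frame(n)[:,:,::-1]); m=ctrl.camera_model(n); print(n,m)
print(ctrl.state())
E
```

```text
bench.py
drive.py
pics
side {'K': array([[600.69027599,   0.        , 314.62618154],
       [  0.        , 600.69027599, 244.58272159],
       [  0.        ,   0.        ,   1.        ]]), 'k1': -0.1914380100460521, 'extrinsics': array([[ 9.64636986e-01,  1.32532020e-01, -2.27839306e-01,
         1.25401023e+02],
       [-2.62957070e-01,  4.24391141e-01, -8.66455849e-01,
        -1.33128529e+03],
       [-1.81401608e-02,  8.95727315e-01,  4.44233623e-01,
         8.46482791e+02],
       [ 0.00000000e+00,  0.00000000e+00,  0.00000000e+00,
         1.00000000e+00]])}
top {'K': array([[469.31393708,   0.        , 313.56443627],
       [  0.        , 469.31393708, 246.39668494],
       [  0.        ,   0.        ,   1.        ]]), 'k1': -0.018038979635111422, 'extrinsics': array([[-1.94835743e-02,  9.87926376e-01, -1.53694063e-01,
         3.10824140e+02],
       [-9.99689423e-01, -2.16387651e-02, -1.23621152e-02,
         1.05247856e+02],
       [-1.55386094e-02,  1.53405471e-01,  9.88041149e-01,
         1.27124123e+03],
       [ 0.00000000e+00,  0.00000000e+00,  0.00000000e+00,
         1.00000000e+00]])}
{'clock': 0.1, 'joint_positions': array([ 1.22716194,  0.57644664,  0.02483188,  1.43783617, -0.01501082,
        1.12899891, -0.05649128]), 'joint_vel': array([ 0.00052264, -0.00228447,  0.00069066, -0.00346072,  0.00055971,
        0.00124874,  0.00083953]), 'joint_efforts': array([ 6.16413541e-03, -7.67306757e+01,  2.25802973e+00, -2.86605048e+01,
        1.59725093e-02,  8.56639061e-03, -5.81859058e-05]), 'tool_pos': array([ 173.33396326, -651.93817177,  230.52518097]), 'tcp_rot': array([-3.11363624e+00, -4.06884442e-01,  3.97479000e-04]), 'contact_force': array([-0.51287411,  0.25822258,  0.89298318]), 'ft_torque': array([-0.03477105,  0.03226776,  0.01766211]), 'finger_force': 0.0, 'width': 85.54448327316433}
```

View pics/top0.png

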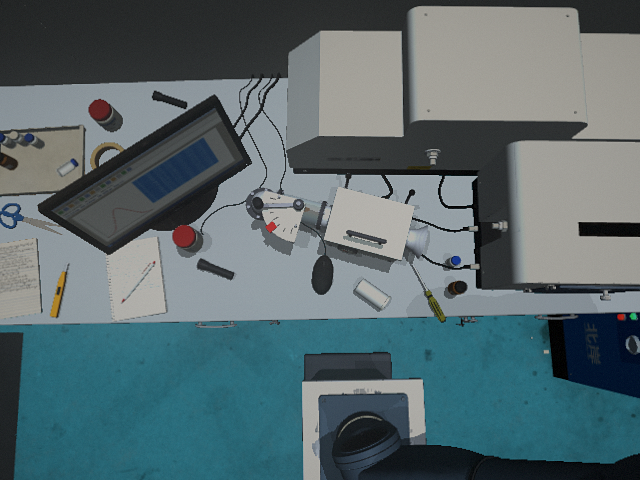

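View pics/side0.png

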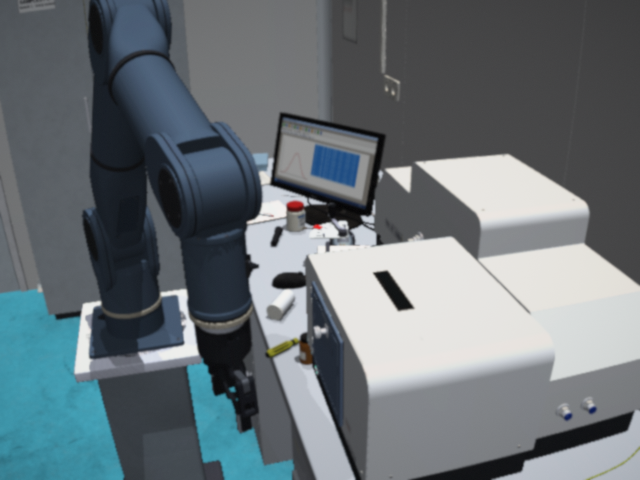

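The top view shows the extractor: box around (370,225), red clip at (271,226), and the duct and quadrant to the left. In the side view most of it is hidden behind the white instrument. I'll enlarge the top view.

```bash
cat > h.py <<'E'
from bench import ctrl
import cv2, numpy as np
def ray(n,uv):
    m=ctrl.camera_model(n);K=m["K"]
    p=cv2.undistortPoints(np.array([[uv]],float),K,np.array([m["k1"],0,0,0.]))[0,0]
    E=m["extrinsics"]; return E[:3,3],E[:3,:3]@np.array([p[0],-p[1],-1])
def onz(n,uv,z):
    o,d=ray(n,uv); return o+d*(z-o[2])/d[2]
def proj(n,P):
    m=ctrl.camera_model(n);E=m["extrinsics"];c=E[:3,:3].T@(np.array(P,float)-E[:3,3])
    return cv2.projectPoints(np.array([[c[0],-c[1],-c[2]]]),np.zeros(3),np.zeros(3),m["K"],np.array([m["k1"],0,0,0.]))[0][0,0]
def crop(n,x,y,w,h,s,name):
    im=ctrl.grab_frame(n)[:,:,::-1]
    cv2.imwrite(f"pics/{name}.png",cv2.resize(im[y:y+h,x:x+w],None,fx=s,fy=s,interpolation=cv2.INTER_CUBIC))
E
python3 -c "
from h import *
crop('top',235,170,200,150,4,'t1')"
```

```text
(no output)
```

View pics/t1.png

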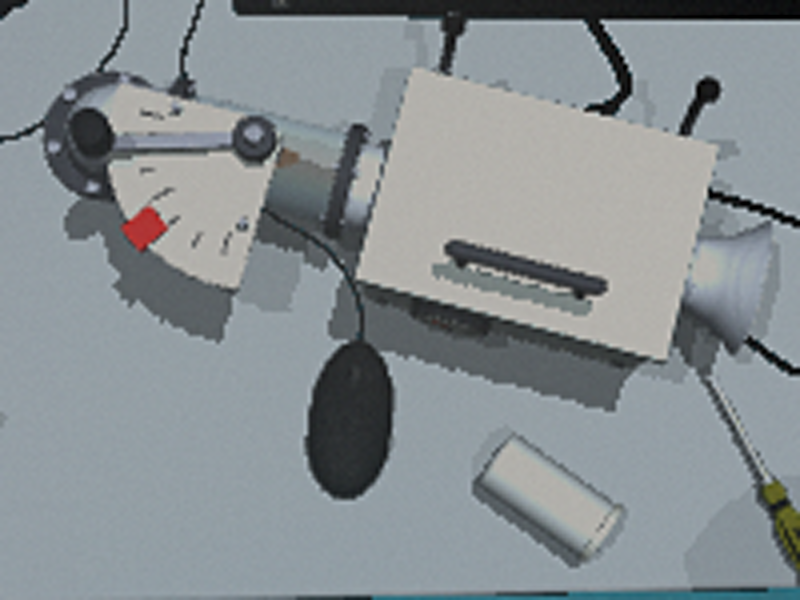

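The crop shows (in crop pixels) the hub at (254,138), the knob at (92,133), the clip at (145,228), the lid corners at (413,68), (716,145), (665,360) and (357,280), and the handle from (452,247) to (602,288). The lever is nearly along the duct and the stop arms are behind the box.

Run:
```python
from h import *
f=lambda u,v:((u+.5)/4-.5+235,(v+.5)/4-.5+170)
im=ctrl.grab_frame('top'); h=cv2.cvtColor(im,cv2.COLOR_RGB2HSV)
m=((h[...,0]<6)|(h[...,0]>174))&(h[...,1]>150)&(h[...,2]>90); m[:, :255]=0;m[:,300:]=0;m[:200]=0;m[250:]=0
ys,xs=np.nonzero(m); clip=onz('top',(xs.mean(),ys.mean()),104); print('clip',clip,len(xs))
w=((h[...,1]<45)&(h[...,2]>150)).astype(np.uint8)
C=[onz('top',f(*c),110) for c in [(413,68),(716,145),(665,360),(357,280)]]
C=np.array(C);print(C.round(1)); print('sides',np.linalg.norm(np.roll(C,-1,0)-C,axis=1))
c=C.mean(0)
ey=((C[0]-C[1])+(C[3]-C[2]));ey/=np.linalg.norm(ey);ex=np.array([ey[1],-ey[0],0])
yaw=np.arctan2(ex[1],ex[0])
# box centre: lid spans x -71..69ish
o=c+1*ex; o[2]=0; print('ex',ex,'yaw',yaw,'origin',o)
hinge=o+185*ey; 
for z in(113,125): print('hub',z,onz('top',f(254,138),z))
print('hinge pred',hinge)
for n,p,z in(('knobtop',(92,133),159),):
    k=onz('top',f(*p),z); print(n,k)
    d=k-hinge;print('r',np.hypot(d@ex,d@ey),'ang',np.arctan2(d@ey,-d@ex))
d=clip-hinge;print('clip r',np.hypot(d@ex,d@ey),'ang',np.arctan2(d@ey,-d@ex))
H=[onz('top',f(*p),147) for p in((452,247),(602,288))];hm=(H[0]+H[1])/2;d=hm-o;print('handle',hm,'local',d@ex,d@ey,'len',np.linalg.norm(H[0]-H[1]))
```

```text
clip [545.25131863 227.99303764 104.        ] 66
[[ 644.5   54.7  110. ]
 [ 589.7 -135.6  110. ]
 [ 453.4  -96.8  110. ]
 [ 508.1   93.6  110. ]]
sides [198.01686192 141.74481995 198.0255816  141.8778574 ]
ex [ 0.9610323 -0.2764361  0.       ] yaw -0.2800837160609974 origin [549.89891221 -21.29349264   0.        ]
hub 113 [600.27276403 156.76078652 113.        ]
hub 125 [597.27392112 156.22708494 125.        ]
hinge pred [601.03959133 156.49748277   0.        ]
knobtop [594.24110586 253.50842738 159.        ]
r 97.24887032599472 ang 1.2207474255379411
clip r 90.6859732071857 ang 0.6280972913738603
handle [507.24566302  -9.3133476  147.        ] local -44.30289476193643 -0.27759165678622144 len 94.061139102739
```

```bash
cat >> h.py <<'E'
from scipy.spatial.transform import Rotation as R
def tri(a,b):
    o1,d1=ray('top',a);o2,d2=ray('side',b)
    s=np.linalg.lstsq(np.stack([d1,-d2],1),o2-o1,rcond=None)[0]
    p,q=o1+s[0]*d1,o2+s[1]*d2; return (p+q)/2,np.linalg.norm(p-q)
O=np.array([549.9,-21.3,0]);YAW=-.28
ex=np.array([np.cos(YAW),np.sin(YAW),0]);ey=np.array([-ex[1],ex[0],0])
HG=O+185*ey
def knob(a,r=100,z=140): return HG+r*(-np.cos(a)*ex+np.sin(a)*ey)+[0,0,z]
def rel(P,Rt=None):
    s=ctrl.state();R0=R.from_rotvec(s['tcp_rot'])
    d=R0.inv().apply(np.array(P)-s['tool_pos'])
    rv=(R0.inv()*Rt).as_rotvec() if Rt is not None else np.zeros(3)
    return np.r_[rv.round(3),d.round(1)]
def down(yang): # tool pointing down, tool y at world azimuth yang
    y=np.array([np.cos(yang),np.sin(yang),0]);z=np.array([0,0,-1.]);return R.from_matrix(np.stack([np.cross(y,z),y,z],1))
E
python3 - <<'E'
from h import *
print('monitor top',tri((217,95),(384,133)),'bottom',tri((250,160),(372,213)))
print('instr',onz('top',(480,285),20),onz('top',(508,142),400),onz('top',(480,290),20))
print('upper instr',onz('top',(288,172),100),onz('top',(288,172),300),tri((508,142),(306,253)))
print('stop arm tips',onz('top',(412,192),110))
print(rel([426,-199,270],down(-.45)))
print(rel([400,-230,270],down(-.52)))
k=knob(1.22);print(k,rel([k[0],k[1],220],down(.37)))
E
```

```text
monitor top (array([782.43609451, 314.64739187, 346.06476111]), np.float64(0.9591538093796118)) bottom (array([730.06541926, 280.06442041, 101.36386827]), np.float64(11.369061964330571))
instr [ 392.03868689 -319.08051264   20.        ] [ 643.1153384  -265.21889275  400.        ] [ 378.80398719 -318.11852072   20.        ]
upper instr [689.66867359 182.38409354 100.        ] [624.9775536 169.2123854 300.       ] (array([ 518.27893135, -266.80892964,  333.49051814]), np.float64(280.86517511458567))
stop arm tips [ 626.00952224 -133.37491717  110.        ]
[-1.000e-03 -0.000e+00 -8.610e-01  3.606e+02 -3.730e+02 -3.880e+01]
[-1.000e-03 -0.000e+00 -7.910e-01  3.275e+02 -3.497e+02 -3.890e+01]
[593.95207482 256.24475475 140.        ] [-1.000e-03 -1.000e-03 -1.681e+00  6.398e+02 -7.698e+02  1.150e+01]
```

```bash
python3 -c "
from h import *
print(rel([310,-312,270],down(-.78)))"
python3 drive.py '[0,0,-0.09,36,-49,-8,85,0,0,-0.18,73,-98,-16,85,0,0,-0.27,110,-147,-24,85,0,0,-0.36,146,-196,-30,85,0,0,-0.45,183,-245,-36,85,0,0,-0.53,219,-294,-39,85,0,0,-0.53,219,-294,-39,85]'; python3 -c "
from h import *
print(ctrl.state()['joint_positions'].round(2))
print(rel([415,-130,270],down(-.3)))
print(rel([450,100,250],down(.2)))"
```

```text
clock: 1.08
tool_pos: [311.3, -308.1, 270.9]
tcp_rot: [2.895, 1.22, 0.002]
contact_force: [-0.7, -1.0, -0.1]
width: 85.2
finger_force: 0.0
[ 0.84  0.19 -0.2   1.96  0.04  1.   -0.15]
[ 1.000e-03 -1.000e-03 -4.730e-01  1.999e+02 -5.010e+01  1.100e+00]
[ 1.000e-03 -1.000e-03 -9.730e-01  3.889e+02 -1.857e+02  2.120e+01]
```

```bash
python3 drive.py '[0,0,-0.12,50,-12,0,85,0,0,-0.24,100,-25,0,85,0,0,-0.36,150,-38,0,85,0,0,-0.47,200,-50,0,85,0,0,-0.6,247,-84,5,85,0,0,-0.73,295,-118,10,70,0,0,-0.85,342,-152,15,60,0,0,-0.97,389,-186,21,50]'; python3 -c "
from h import *
print(ctrl.state()['joint_positions'].round(2))
k=knob(1.22);print(k)
print(rel([k[0],k[1],190],down(.37)))"
```

```text
clock: 2.08
tool_pos: [451.9, 96.2, 249.2]
tcp_rot: [1.999, 2.423, 0.0]
contact_force: [1.2, -0.9, 0.9]
width: 50.0
finger_force: 0.0
[ 0.18  0.28 -0.63  1.93  0.2   0.99 -0.35]
[593.95207482 256.24475475 140.        ]
[ 1.000e-03  0.000e+00 -1.790e-01  1.302e+02  1.698e+02  5.930e+01]
```

```bash
python3 drive.py '[0,0,-0.05,32,42,15,50,0,0,-0.1,65,85,30,50,0,0,-0.15,98,127,45,50,0,0,-0.18,130,169,59,50,0,0,-0.18,130,169,59,50,0,0,-0.18,130,169,59,50]'; python3 -c "
from h import *
print(ctrl.state()['joint_positions'].round(2))
print(rel([594,255,125],down(.37)))
crop('top',235,170,100,75,8,'t2')"
```

```text
clock: 2.82
tool_pos: [592.8, 253.7, 189.6]
tcp_rot: [-1.777, -2.59, 0.002]
contact_force: [0.7, -0.7, -1.3]
width: 50.3
finger_force: 0.0
[-0.12  0.62 -0.61  1.56  0.39  1.08 -0.46]
[-1.00e-03  1.00e-03 -2.00e-03  8.00e-01  1.60e+00  6.46e+01]
```

View pics/t2.png

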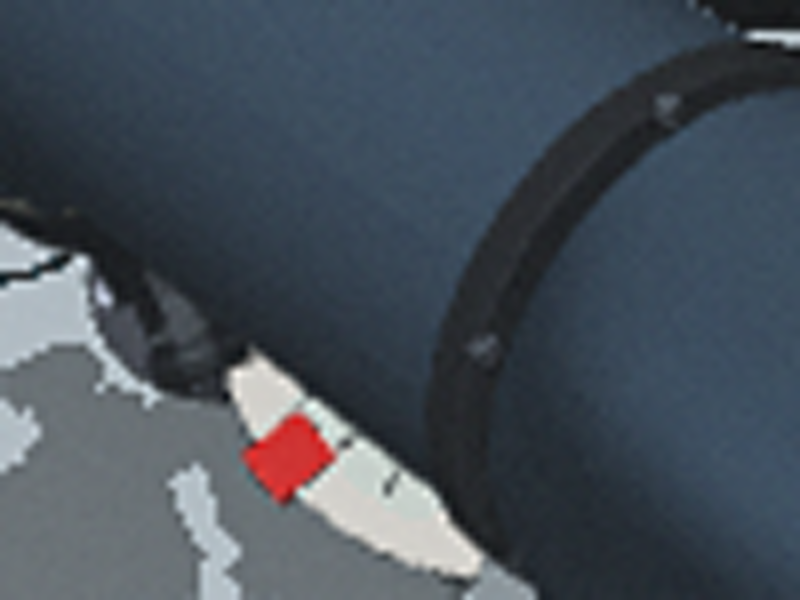

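The arm covers the lever and only the clip is visible, at about crop (290,455). The measured pose is on target, so I'm going down.

```bash
python3 drive.py '[0,0,0,1,1,30,50,0,0,0,1,1,63,50,0,0,0,1,1,63,50,0,0,0,1,1,63,18,0,0,0,1,1,63,18,0,0,0,1,1,63,18,0,0,0,1,1,63,18,0,0,0,1,1,63,18]' 25; python3 -c "
from h import *
s=ctrl.state();t=s['tool_pos'];d=t-HG;print(np.hypot(d[0],d[1]),np.arctan2(d@ey,-d@ex))"
```

```text
clock: 3.88
tool_pos: [594.6, 256.6, 129.4]
tcp_rot: [1.775, 2.589, 0.005]
contact_force: [0.5, -0.5, 7.8]
width: 23.8
finger_force: 26.0
100.33567694375907 1.2262117502544856
```

```bash
python3 -c "
from h import *
s=ctrl.state()
for i,a in enumerate(np.linspace(1.226,.626,7)[1:]):
    k=knob(a,100.3); print(rel([k[0],k[1],129],down(.372+(i+1)*.1)))"
```

```text
[ 4.00e-03  0.00e+00 -1.03e-01  2.50e+00 -9.70e+00  4.00e-01]
[ 4.00e-03  0.00e+00 -2.03e-01  4.00e+00 -1.96e+01  4.00e-01]
[ 4.00e-03  0.00e+00 -3.03e-01  4.60e+00 -2.97e+01  3.00e-01]
[ 4.00e-03  1.00e-03 -4.03e-01  4.10e+00 -3.97e+01  3.00e-01]
[ 4.00e-03  1.00e-03 -5.03e-01  2.60e+00 -4.96e+01  3.00e-01]
[ 4.00e-03  1.00e-03 -6.03e-01  2.00e-01 -5.93e+01  2.00e-01]
```

```bash
python3 drive.py '[0,0,-0.1,2.5,-9.7,0,18,0,0,-0.2,4,-19.6,0,18,0,0,-0.3,4.6,-29.7,0,18,0,0,-0.4,4.1,-39.7,0,18,0,0,-0.5,2.6,-49.6,0,18,0,0,-0.6,0.2,-59.3,0,18,0,0,-0.6,0.2,-59.3,0,18,0,0,-0.6,0.2,-59.3,0,18]'; python3 -c "
from h import *
s=ctrl.state();t=s['tool_pos'];d=t-HG;print(np.hypot(d[0],d[1]),np.arctan2(d@ey,-d@ex))"
```

```text
clock: 4.88
tool_pos: [538.5, 235.9, 129.3]
tcp_rot: [0.93, 2.999, 0.004]
contact_force: [-2.1, 1.4, 9.9]
width: 24.3
finger_force: 26.2
101.05384648539481 0.6232475922614638
```

```bash
python3 drive.py '[0,0,-0.6,0.2,-59.3,0,45,0,0,-0.6,0.2,-59.3,0,45]' | tail -3; python3 drive.py '[0,0,0,0,0,0,45,0,0,0,0,0,-40,45,0,0,0,0,0,-90,45,0,0,0,0,0,-110,45]' ; python3 -c "
from h import *
print(ctrl.state()['joint_positions'].round(2))
print(rel([508.6,-9.4,240],down(-.28)))"
```

```text
contact_force: [1.0, -0.5, 0.6]
width: 45.0
finger_force: 0.0
clock: 5.62
tool_pos: [505.3, 187.8, 240.6]
tcp_rot: [0.362, 3.117, 0.004]
contact_force: [-0.0, 0.2, -0.8]
width: 44.9
finger_force: 0.0
[ 0.2   0.49 -0.97  1.77  0.45  1.12  0.42]
[ 5.000e-03 -0.000e+00  1.620e+00 -4.850e+01 -1.912e+02  1.000e-01]
```

I typed the last command badly: it repeated the previous shift during release, so the lever has probably gone past the clip. I'll move clear and look, with the lid still shut.

```bash
python3 drive.py '[0,0,0.18,-6,-24,0,45,0,0,0.36,-12,-48,0,45,0,0,0.54,-18,-72,0,45,0,0,0.72,-24,-96,0,45,0,0,0.9,-30,-120,0,45,0,0,1.08,-36,-144,0,45,0,0,1.26,-42,-168,0,45,0,0,1.44,-48,-191,0,45]'; python3 -c "
from h import *
print(ctrl.state()['joint_positions'].round(2))
crop('top',235,170,160,120,5,'t3')"
```

```text
clock: 6.62
tool_pos: [508.8, -11.0, 238.0]
tcp_rot: [2.336, 2.1, 0.003]
contact_force: [-0.0, -0.3, -0.7]
width: 44.9
finger_force: 0.0
[ 0.36  0.36 -0.59  1.85  0.24  1.   -0.44]
```

View pics/t3.png

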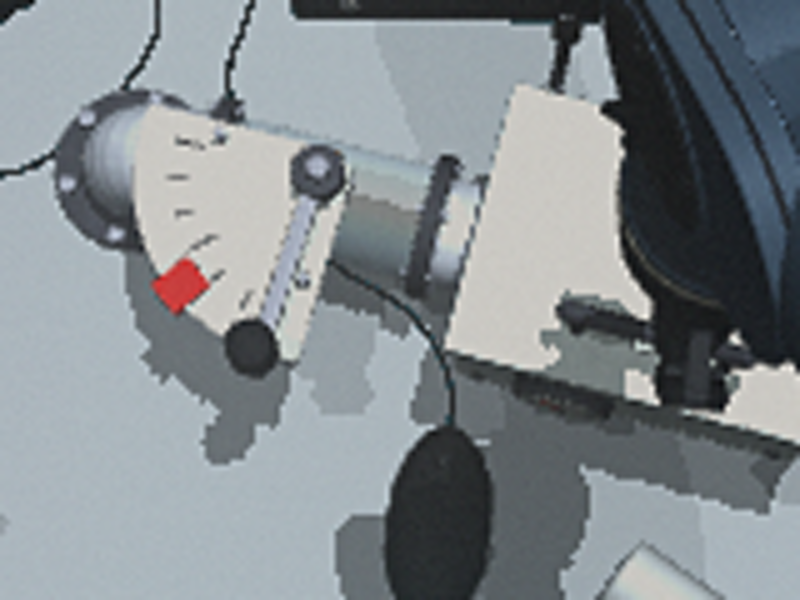

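The lever has indeed overshot: the knob is at crop (252,347) and the clip, at (181,286), looks unmoved. I'll measure both and move the lever back up to the clip.

```bash
cat >> h.py <<'E'
def clipang():
    h=cv2.cvtColor(ctrl.grab_frame('top'),cv2.COLOR_RGB2HSV)
    m=((h[...,0]<6)|(h[...,0]>174))&(h[...,1]>150)&(h[...,2]>90); m[:, :255]=0;m[:,300:]=0;m[:200]=0;m[250:]=0
    ys,xs=np.nonzero(m);p=onz('top',(xs.mean(),ys.mean()),104);return ang(p),p
def ang(p):
    d=p-HG;return np.hypot(d@ex,d@ey),np.arctan2(d@ey,-d@ex)
E
python3 - <<'E'
from h import *
f=lambda u,v:((u+.5)/5-.5+235,(v+.5)/5-.5+170)
print(clipang())
k=onz('top',f(252,347),159);print('knob',k,ang(k))
a=ang(k)[1];k=knob(a);print(k, 'hub',onz('top',f(318,168),120),HG)
print('bar mid',ang(onz('top',f(290,258),113)))
print(rel([k[0],k[1],200],down(.972)))
# tick angles
for t in[(188,142),(177,177),(184,212),(204,243),(218,274),(246,299)]: print(ang(onz('top',f(*t),101)))
E
```

```text
((np.float64(90.64270324154442), np.float64(0.6298317221312821)), array([545.38217951, 228.0486467 , 104.        ]))
knob [503.35738772 187.55890197 159.        ] (np.float64(102.48935492499261), np.float64(0.02793501951651958))
[505.72964707 186.80439981 140.        ] hub [600.91238209 156.22604563 120.        ] [601.02579498 156.49525609   0.        ]
bar mid (np.float64(47.011119669384954), np.float64(0.04100999289058419))
[ 1.000e-03  1.000e-03 -1.080e+00  1.984e+02 -2.450e+01  3.760e+01]
(np.float64(70.10996886286911), np.float64(1.5796463085983574))
(np.float64(72.97617092164951), np.float64(1.3133148317239427))
(np.float64(71.46906488640738), np.float64(1.053304210343313))
(np.float64(68.0119169713106), np.float64(0.7800025025786184))
(np.float64(72.0400501442818), np.float64(0.5325335844668068))
(np.float64(73.49743818690361), np.float64(0.2658897034422244))
```

```bash
python3 -c "
from h import *
print(rel([505.5,187.5,200],down(1.27)),knob(.035))"
```

```text
[ 0.000e+00  2.000e-03 -1.378e+00  1.990e+02 -2.480e+01  3.760e+01] [505.94615709 187.47690321 140.        ]
```

```bash
python3 drive.py '[0,0,-0.18,30,-4,0,45,0,0,-0.36,60,-8,0,45,0,0,-0.54,90,-12,0,45,0,0,-0.72,120,-15,10,45,0,0,-0.9,150,-19,20,45,0,0,-1.08,180,-23,30,45,0,0,-1.26,199,-25,37,45,0,0,-1.38,199,-25,37,45]'; python3 drive.py '[0,0,0,0,0,0,45,0,0,0,0,0,0,45]'|head -3; python3 -c "
from h import *
print(rel([505.9,187.5,128],down(1.27)))"
```

```text
clock: 7.72
tool_pos: [501.6, 193.0, 200.4]
tcp_rot: [-0.437, -3.11, -0.003]
contact_force: [-0.1, 0.3, 0.0]
width: 44.9
finger_force: 0.0
clock: 7.98
tool_pos: [502.4, 190.0, 200.6]
tcp_rot: [0.454, 3.108, 0.001]
[ 1.00e-03  0.00e+00  1.10e-02 -4.00e+00 -1.40e+00  7.26e+01]
```

```bash
python3 drive.py '[0,0,0,-4,-1,30,45,0,0,0,-4,-1,69,45,0,0,0,-4,-1,69,45,0,0,0,-4,-1,69,18,0,0,0,-4,-1,69,18,0,0,0,-4,-1,69,18,0,0,0,-4,-1,69,18]' 25; python3 -c "
from h import *
a=ang(ctrl.state()['tool_pos']);print(a)
for i,b in enumerate(np.linspace(a[1],.626,5)[1:]):
    k=knob(b,a[0]); print(rel([k[0],k[1],131],down(1.27-.08*(i+1))))"
```

```text
clock: 8.85
tool_pos: [506.4, 188.2, 132.7]
tcp_rot: [0.449, 3.107, 0.002]
contact_force: [-2.7, -0.1, 8.7]
width: 23.8
finger_force: 25.3
(np.float64(99.76931493849048), np.float64(0.04324657994836922))
[ 2.00e-03  2.00e-03  9.40e-02 -1.60e+00  1.44e+01  1.80e+00]
[ 2.00e-03  2.00e-03  1.74e-01 -5.20e+00  2.85e+01  1.80e+00]
[ 2.00e-03  2.00e-03  2.54e-01 -1.09e+01  4.19e+01  1.80e+00]
[ 2.00e-03  2.00e-03  3.34e-01 -1.84e+01  5.43e+01  1.90e+00]
```

```bash
python3 drive.py '[0,0,0.08,-1.6,14.4,0,18,0,0,0.16,-5.2,28.5,0,18,0,0,0.24,-10.9,41.9,0,18,0,0,0.32,-18.4,54.3,0,18,0,0,0.32,-18.4,54.3,0,18,0,0,0.32,-18.4,54.3,0,18]'; python3 -c "
from h import *
print(ang(ctrl.state()['tool_pos']))"
```

```text
clock: 9.6
tool_pos: [539.0, 235.0, 132.5]
tcp_rot: [0.939, 2.997, 0.002]
contact_force: [-3.2, 0.9, 5.4]
width: 23.9
finger_force: 24.7
(np.float64(100.02832513025369), np.float64(0.6217441780204924))
```

```bash
python3 drive.py '[0,0,0,0,0,0,45,0,0,0,0,0,0,45,0,0,0,0,0,0,45,0,0,0,0,0,-40,45,0,0,0,0,0,-80,45,0,0,0,0,0,-110,45,0,0,0,0,0,-110,45]';  python3 -c "
from h import *
print(ctrl.state()['joint_positions'].round(2))
print(rel([508.6,-9.4,240],down(-.28)))"
```

```text
clock: 10.48
tool_pos: [539.7, 235.2, 243.6]
tcp_rot: [0.938, 2.995, 0.004]
contact_force: [-0.9, 0.2, -0.4]
width: 45.0
finger_force: 0.0
[ 0.04  0.53 -0.84  1.64  0.43  1.16  0.06]
[ 4.000e-03 -1.000e-03  1.244e+00 -1.139e+02 -2.187e+02  3.100e+00]
```

```bash
python3 drive.py '[0,0,0.17,-14,-27,0,45,0,0,0.34,-30,-57,0,45,0,0,0.51,-46,-88,0,45,0,0,0.68,-62,-118,0,45,0,0,0.85,-78,-149,0,45,0,0,1.02,-94,-180,0,45,0,0,1.18,-114,-218,3,45,0,0,1.24,-114,-218,3,45]'; python3 -c "
from h import *
crop('top',235,170,160,120,5,'t4')
print(clipang())"
```

```text
clock: 11.48
tool_pos: [507.1, -13.9, 237.0]
tcp_rot: [2.514, 1.883, -0.005]
contact_force: [0.0, 0.4, 0.2]
width: 44.8
finger_force: 0.0
((np.float64(87.79361023080016), np.float64(0.5632785875063735)), array([542.64147572, 222.06193407, 104.        ]))
```

View pics/t4.png

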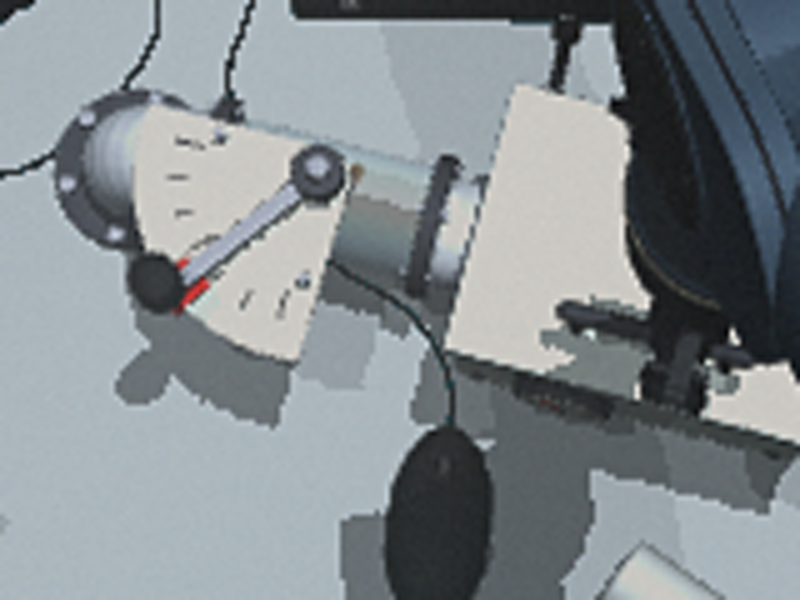

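The lever now stands over the clip, with the knob at crop (156,281) and red visible on both sides of the bar. Next I measure the angle.

Run:
```python
from h import *
f=lambda u,v:((u+.5)/5-.5+235,(v+.5)/5-.5+170)
k=onz('top',f(156,281),159);print('knob eye',ang(k))
im=ctrl.grab_frame('top').astype(float); g=cv2.cvtColor(im.astype(np.uint8),cv2.COLOR_RGB2HSV)
m=(im.max(2)<75);mm=np.zeros_like(m);mm[218:236,258:275]=1;ys,xs=np.nonzero(m&mm);print('knob mask',len(xs),(xs.mean(),ys.mean()))
for z in(150,159): print(ang(onz('top',(xs.mean(),ys.mean()),z)))
# bar: blue-red contrast sampled along arcs at bar height
for r in(35,45,55,65):
    A=np.linspace(.3,1,141);v=[]
    for a in A:
        u=proj('top',knob(a,r,113)); p=cv2.getRectSubPix(im.astype(np.float32),(1,1),(float(u[0]),float(u[1])))[0,0]; v.append(p[2]-p[0])
    v=np.array(v);w=np.clip(v-np.median(v)-8,0,None);print(r,(A*w).sum()/w.sum(),v.max(),np.median(v), A[w>0][[0,-1]])
```

```text
knob eye (np.float64(100.45924063771753), np.float64(0.597056461158932))
knob mask 112 (np.float64(265.30357142857144), np.float64(225.49107142857142))
(np.float64(100.57073707384477), np.float64(0.6314304975838939))
(np.float64(100.88708798457957), np.float64(0.6106819354612775))
35 0.6231944724856397 23.979218 4.322342 [0.49  0.755]
45 0.6166264904135216 24.601334 -4.6111298 [0.455 0.735]
55 0.6231042541889251 22.989471 -6.100403 [0.485 0.725]
65 0.6209828037677776 23.559265 -5.7777405 [0.505 0.735]
```

Run:
```python
from h import *
im=cv2.imread('pics/top0.png')[:,:,::-1].astype(np.float32)
def prof(A,rs,z):
    out=[]
    for r in rs:
        v=[]
        for a in A:
            u=proj('top',knob(a,r,z));p=cv2.getRectSubPix(im,(1,1),(float(u[0]),float(u[1])))[0,0];v.append(p[0]-(p[1]+p[2])/2)
        out.append(v)
    return np.array(out)
A=np.linspace(.4,.9,251);rs=[82,84,86,88,90,92,94,96]
for r,v in zip(rs,prof(A,rs,104)):
    h=v.max()/2;i=np.nonzero(v>h)[0];print(r,v.max().round(),A[i[[0,-1]]],A[i[[0,-1]]].mean(),'w mm',np.ptp(A[i])*88)
R_=np.arange(70,106,.5);p=prof([.61,.63,.65],[0],104) if 0 else np.array([[ (lambda q:q[0]-(q[1]+q[2])/2)(cv2.getRectSubPix(im,(1,1),tuple(map(float,proj('top',knob(a,r,104)))))[0,0]) for r in R_] for a in(.58,.63,.68)])
for v in p: i=np.nonzero(v>v.max()/2)[0];print('radial',R_[i[[0,-1]]])
```

```text
82 131.0 [0.514 0.752] 0.633 w mm 20.944
84 128.0 [0.522 0.752] 0.637 w mm 20.24
86 126.0 [0.52  0.748] 0.634 w mm 20.064
88 128.0 [0.524 0.744] 0.634 w mm 19.36
90 127.0 [0.524 0.74 ] 0.632 w mm 19.007999999999996
92 126.0 [0.528 0.738] 0.633 w mm 18.479999999999997
94 128.0 [0.528 0.736] 0.632 w mm 18.303999999999995
96 128.0 [0.532 0.736] 0.634 w mm 17.951999999999998
radial [ 78.5 101.5]
radial [ 78.5 101.5]
radial [ 78.5 102. ]
```

The clip is at about 0.634 rad and the lever at about 0.621, so it is centred to roughly 1 mm. Now the lid handle.

```bash
python3 -c "
from h import *
print(rel([508,-9.4,131],down(-.28)))"
```

```text
[-1.000e-03  0.000e+00  5.000e-03  4.000e-01  1.000e-01  1.067e+02]
```

```bash
python3 drive.py '[0,0,0,0,0,40,40,0,0,0,0,0,80,40,0,0,0,0,0,106,40,0,0,0,0,0,106,40,0,0,0,0,0,106,4,0,0,0,0,0,106,4,0,0,0,0,0,106,4,0,0,0,0,0,106,4]' 30; python3 -c "
from h import *
t=ctrl.state()['tool_pos'];print((t-O)@ex,(t-O)@ey)
for a in (.2,.4,.6,.8,1.,1.2):
    p=lambda a:np.array([-112*np.cos(a)+42*np.sin(a),112*np.sin(a)+42*np.cos(a)])
    d=p(a)-p(0);print(a,rel(t+d[0]*ex+[0,0,d[1]]))"
```

```text
clock: 12.62
tool_pos: [507.0, -8.8, 133.3]
tcp_rot: [-2.504, -1.895, 0.001]
contact_force: [-6.9, 3.9, 4.0]
width: 9.7
finger_force: 29.4
-44.7076185910284 0.17426876892399898
0.2 [  0.    0.    0.   -0.1  10.5 -21.4]
0.4 [  0.    0.    0.   -0.1  25.1 -40.3]
0.6 [  0.    0.    0.   -0.2  43.2 -56. ]
0.8 [  0.    0.    0.   -0.3  64.  -67.7]
1.0 [  0.    0.    0.   -0.4  86.7 -75.1]
1.2 [  0.    0.    0.   -0.5 110.5 -77.8]
```

```bash
python3 drive.py '[0,0,0,0,5,-11,4,0,0,0,0,10.5,-21.4,4,0,0,0,0,17.5,-31.3,4,0,0,0,0,25.1,-40.3,4,0,0,0,0,34,-48.5,4,0,0,0,0,43.2,-56,4,0,0,0,0,53.5,-62.3,4,0,0,0,0,64,-67.7,4]'; python3 -c "
from h import *
t=ctrl.state()['tool_pos'];print((t-O)@ex,(t-O)@ey)"
```

```text
clock: 13.62
tool_pos: [567.6, -26.5, 202.2]
tcp_rot: [-2.504, -1.895, 0.004]
contact_force: [-8.5, 0.2, 7.4]
width: 10.0
finger_force: 30.3
18.492368054689628 -0.09556869895444796
```

Low forces and still gripped. On to 1.2 rad.

```bash
python3 drive.py '[0,0,0,0,11,-4,4,0,0,0,0,22.7,-7.4,4,0,0,0,0,34.5,-9,4,0,0,0,0,46.5,-10.1,4,0,0,0,0,46.5,-10.1,4,0,0,0,0,46.5,-10.1,4]'; python3 drive.py '[0,0,0,0,0,0,22,0,0,0,0,0,0,22,0,0,0,0,0,-30,22,0,0,0,0,0,-60,22,0,0,0,0,0,-60,22]'; python3 -c "
from h import *
t=ctrl.state()['tool_pos'];print((t-O)@ex,(t-O)@ey)
print(rel(O-50*ex+[0,0,275]))"
```

```text
clock: 14.38
tool_pos: [615.5, -40.5, 211.5]
tcp_rot: [2.505, 1.893, 0.003]
contact_force: [-2.1, -1.4, 5.6]
width: 9.4
finger_force: 30.9
clock: 15.0
tool_pos: [615.8, -39.4, 272.5]
tcp_rot: [2.504, 1.893, 0.006]
contact_force: [0.0, 0.1, -0.7]
width: 21.9
finger_force: 0.0
68.36213063891931 0.8569267638097129
[   0.     0.     0.    -0.4 -118.4   -3. ]
```

```bash
python3 drive.py '[0,0,0,0,-50,-3,5,0,0,0,0,-105,-3,0,0,0,0,0,-118,-3,0,0,0,0,0,-118,40,0,0,0,0,0,-118,77,0,0,0,0,0,-118,77,0]'; python3 -c "
from h import *
t=ctrl.state()['tool_pos'];print((t-O)@ex,(t-O)@ey)
crop('top',235,120,200,150,4,'t5')"
```

```text
clock: 15.75
tool_pos: [499.8, -8.0, 190.9]
tcp_rot: [-2.503, -1.893, 0.006]
contact_force: [-0.8, 1.0, 0.8]
width: 0.0
finger_force: 0.0
-51.826661716544145 -1.0871891363584552
```

View pics/t5.png

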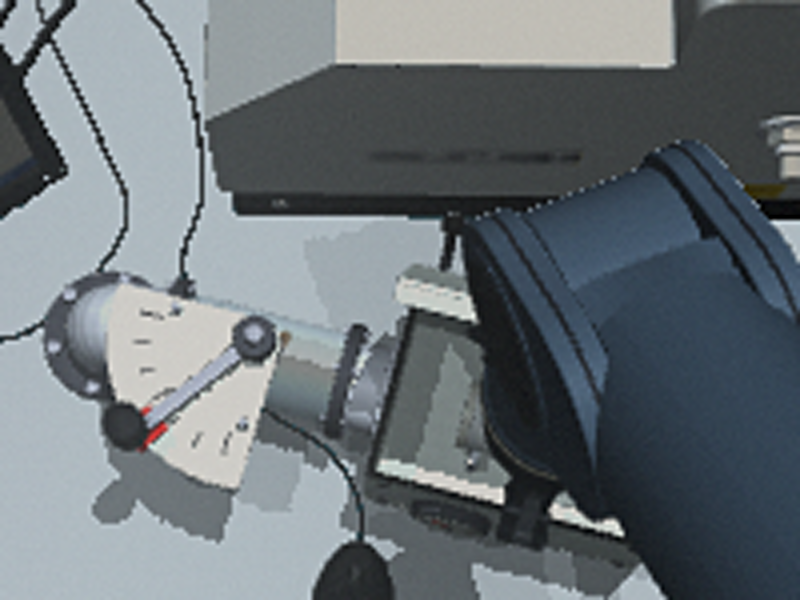

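The lid stands open with its edge at about crop (440,290), and the lever is still over the clip. Now I push the inner face back.

```bash
python3 drive.py '[0,0,0,0,25,0,0,0,0,0,0,45,0,0,0,0,0,0,60,0,0,0,0,0,0,72,0,0,0,0,0,0,84,0,0,0,0,0,0,96,0,0,0,0,0,0,104,0,0,0,0,0,0,104,0,0]'; python3 -c "
from h import *
s=ctrl.state();t=s['tool_pos'];print((t-O)@ex,(t-O)@ey,s['contact_force']@ex)"
```

```text
clock: 16.8
tool_pos: [610.5, -38.5, 203.6]
tcp_rot: [2.496, 1.88, 0.026]
contact_force: [1.8, -9.5, 51.9]
width: -0.1
finger_force: 28.1
62.98177585032139 0.1732151210410982 4.377694866877562
```

```bash
python3 drive.py '[0,0,0,0,0,-10,0,0,0,0,0,0,-20,0,0,0,0,0,0,-20,0]'; python3 -c "
from h import *
s=ctrl.state();t=s['tool_pos'];print((t-O)@ex,(t-O)@ey,s['contact_force']@ex,ctrl.state()['joint_positions'].round(2))
crop('side',280,180,160,120,5,'s5')"
```

```text
clock: 17.18
tool_pos: [601.4, -35.8, 214.0]
tcp_rot: [2.505, 1.895, 0.002]
contact_force: [-0.1, 0.0, -0.1]
width: 0.3
finger_force: 0.0
53.53404043354367 0.32190516303767464 -0.06026685432245406 [ 0.3   0.51 -0.5   1.65  0.27  1.05 -0.56]
```

View pics/s5.png

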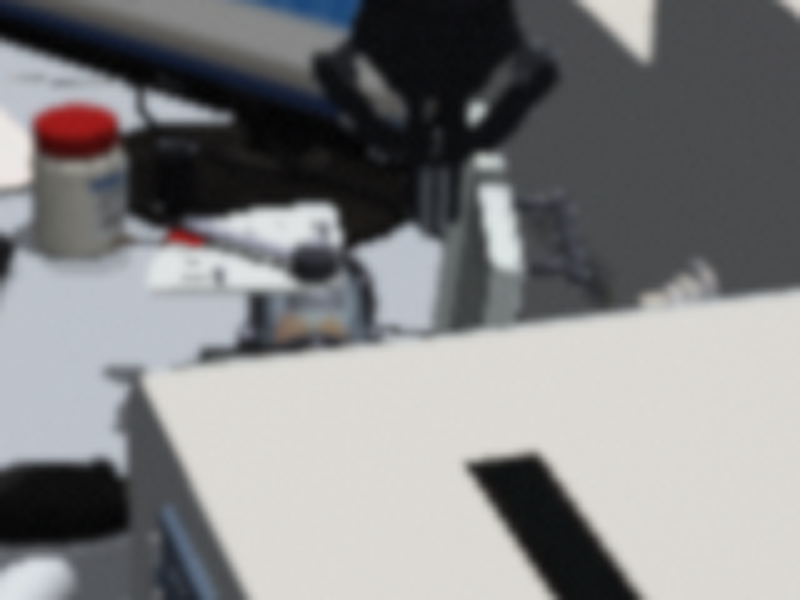

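The side view shows the lid nearly upright at crop (490,240). The gripper's knuckles stick out over its edge at (530,80), so the lid edge had jammed under them. The tool is free again, so I'll push higher up, with just the fingertips.

```bash
python3 drive.py '[0,0,0,0,0,-8,0,0,0,0,0,4,-8,0,0,0,0,0,8,-8,0,0,0,0,0,12,-8,0,0,0,0,0,16,-8,0,0,0,0,0,16,-8,0]'; python3 -c "
from h import *
s=ctrl.state();t=s['tool_pos'];print((t-O)@ex,(t-O)@ey,s['contact_force']@ex)"; python3 drive.py '[0,0,0,0,2,0,0,0,0,0,0,4,0,0,0,0,0,0,6,0,0,0,0,0,0,6,0,0]';python3 -c "
from h import *
s=ctrl.state();t=s['tool_pos'];print((t-O)@ex,(t-O)@ey,s['contact_force']@ex)"
```

```text
clock: 17.98
tool_pos: [616.8, -40.4, 220.9]
tcp_rot: [-2.506, -1.894, -0.0]
contact_force: [-0.3, 1.4, -0.4]
width: -0.1
finger_force: 0.0
69.55012755453315 0.07685736483986216 -0.6800658266950602
clock: 18.48
tool_pos: [617.9, -40.8, 220.8]
tcp_rot: [-2.5, -1.893, 0.011]
contact_force: [-18.9, 4.0, 9.8]
width: -0.3
finger_force: 9.8
70.73331728456976 0.07795293981199258 -19.268579398346255
```

19 N against a hinge that needs only 1–2 N means the lid is on its stop. I'll back off and check.

```bash
python3 drive.py '[0,0,0,0,-20,0,0,0,0,0,0,-60,-10,0,0,0,0,0,-100,-40,0,0,0,0,0,-140,-70,0,0,0,0,-40,-180,-70,0,0,0,0,-90,-200,-70,0,0,0,0,-140,-210,-70,0,0,0,0,-140,-210,-70,0]'; python3 -c "
from h import *
import cv2
a=ctrl.grab_frame('top')[:,:,::-1];b=ctrl.grab_frame('side')[:,:,::-1]
a=cv2.resize(a[120:290,235:455],None,fx=3.6,fy=3.6,interpolation=2)[:,:790]
cv2.imwrite('pics/t6.png',a[:600]); cv2.imwrite('pics/s6.png',cv2.resize(b[180:300,280:440],None,fx=5,fy=5,interpolation=2))"
```

```text
clock: 19.48
tool_pos: [380.4, -122.6, 291.4]
tcp_rot: [2.511, 1.886, -0.002]
contact_force: [0.1, 0.2, 0.7]
width: -0.2
finger_force: 0.0
```

View pics/t6.png

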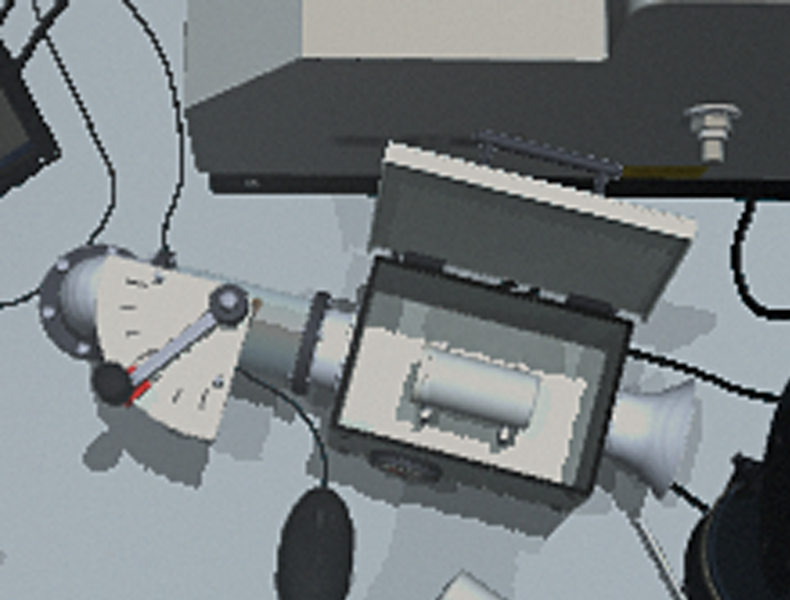

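View pics/s6.png

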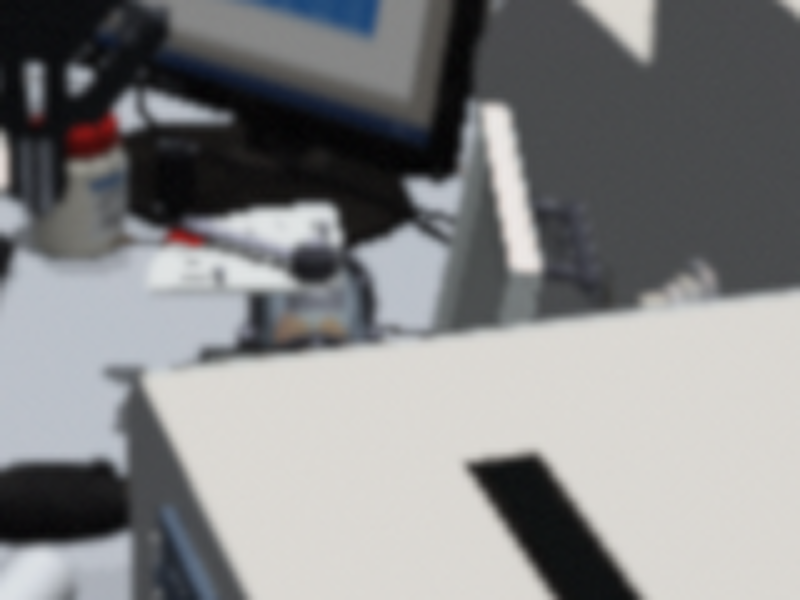

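The lid leans back; its top inner edge runs from about (385,163) to (692,240) in the top crop, and the lever is still over the clip. I'll check the lid angle against the projection.

Run:
```python
from h import *
s=3.6
for t in(1.55,1.65,1.7,1.75,1.8):
    for off in(0,7):
        o=[]
        for y in(99,-99):
            x=69-140*np.cos(t)+off*np.sin(t);z=103+140*np.sin(t)+off*np.cos(t)
            P=O+x*ex+y*ey+[0,0,z]
            u=proj('top',P);v=proj('side',P);o+=[((u-[235,120]+.5)*s-.5).round(0),((v-[280,180]+.5)*5-.5).round(0)]
        print(t,off,*o)
```

```text
1.55 0 [378. 188.] [446. 105.] [685. 265.] [474. 265.]
1.55 7 [381. 178.] [459. 105.] [687. 255.] [489. 264.]
1.65 0 [383. 168.] [472. 106.] [689. 245.] [504. 265.]
1.65 7 [386. 158.] [485. 107.] [692. 235.] [519. 266.]
1.7 0 [386. 158.] [485. 107.] [692. 235.] [519. 267.]
1.7 7 [389. 148.] [498. 109.] [694. 225.] [533. 268.]
1.75 0 [389. 148.] [498. 109.] [694. 225.] [533. 268.]
1.75 7 [391. 139.] [511. 111.] [696. 215.] [548. 271.]
1.8 0 [391. 139.] [511. 111.] [696. 215.] [548. 271.]
1.8 7 [394. 130.] [524. 114.] [697. 206.] [562. 274.]
```

Readings give about 1.70–1.75. I'll push once more, a bit harder, to confirm it is the rigid stop.

```bash
python3 drive.py '[0,0,0,50,10,0,0,0,0,0,100,20,0,0,0,0,0,140,50,0,0,0,0,0,140,100,20,0,0,0,0,140,150,50,0,0,0,0,140,190,70,0,0,0,0,140,200,70,0,0,0,0,140,200,70,0]' | tail -4; for i in 1; do python3 drive.py '[0,0,0,0,4,0,0,0,0,0,0,8,0,0,0,0,0,0,10,0,0,0,0,0,0,10,0,0]';python3 -c "
from h import *
s=ctrl.state();t=s['tool_pos'];print((t-O)@ex,(t-O)@ey,s['contact_force']@ex)"; python3 drive.py '[0,0,0,0,2,0,0,0,0,0,0,3,0,0,0,0,0,0,3,0,0]';python3 -c "
from h import *
s=ctrl.state();t=s['tool_pos'];print((t-O)@ex,(t-O)@ey,s['contact_force']@ex)";done
```

```text
tcp_rot: [-2.503, -1.896, -0.001]
contact_force: [-1.0, 0.6, 0.9]
width: -0.0
finger_force: 0.0
clock: 21.08
tool_pos: [618.1, -40.1, 222.1]
tcp_rot: [-2.501, -1.894, 0.008]
contact_force: [-18.0, 4.9, 11.3]
width: -0.1
finger_force: 9.4
70.76932784726752 0.8286525813005979 -18.621991462228923
clock: 21.45
tool_pos: [618.4, -40.1, 221.9]
tcp_rot: [-2.497, -1.894, 0.014]
contact_force: [-29.0, 6.8, 18.4]
width: 0.3
finger_force: 15.2
71.03727363279405 0.8314444589338481 -29.715110510262598
```

It is rigid: only 0.3 mm for 11 N more, at the same place as before, so the lid is on its stop. Retreating, then a numeric check of the lever.

```bash
python3 drive.py '[0,0,0,0,-10,0,0,0,0,0,0,-50,-5,0,0,0,0,0,-100,-40,0,0,0,0,0,-140,-70,0,0,0,0,-40,-180,-70,0,0,0,0,-90,-205,-70,0,0,0,0,-140,-213,-70,0,0,0,0,-140,-213,-70,0]'
python3 - <<'E'
from h import *
im=ctrl.grab_frame('top').astype(np.float32)
for r in(35,45,55,65):
    A=np.linspace(.3,1,141);v=[]
    for a in A:
        u=proj('top',knob(a,r,113));p=cv2.getRectSubPix(im,(1,1),(float(u[0]),float(u[1])))[0,0];v.append(p[2]-p[0])
    v=np.array(v);w=np.clip(v-np.median(v)-8,0,None);print(r,(A*w).sum()/w.sum())
b=cv2.imread('pics/t6.png');a=cv2.resize(ctrl.grab_frame('top')[:,:,::-1][120:290,235:455],None,fx=3.6,fy=3.6,interpolation=2)[:600,:790]
d=cv2.absdiff(a,b).max(2)>60;d[:,640:]=0;print('changed px',d.sum(), np.argwhere(d)[:3])
o=cv2.imread('pics/top0.png').astype(int);n=im[:,:,::-1].astype(int);D=(abs(o-n).max(2)>50)
for nm,(x,y,w,h) in dict(mouse=(308,255,28,42),filt=(350,275,45,40),jar=(170,220,35,35),vials=(440,250,35,48),drv=(405,260,45,65),torch=(150,88,40,22),torch2=(192,255,50,28)).items(): print(nm,D[y:y+h,x:x+w].sum())
E
```

```text
clock: 22.45
tool_pos: [380.2, -122.6, 291.7]
tcp_rot: [2.51, 1.885, -0.001]
contact_force: [0.8, 0.2, -0.3]
width: 0.0
finger_force: 0.0
35 0.6214879970135608
45 0.6169917315830712
55 0.622316337978954
65 0.6205586280930253
changed px 0 []
mouse 22
filt 204
jar 0
vials 1332
drv 923
torch 0
torch2 0
```

```bash
python3 -c "
from bench import ctrl
print(ctrl.hand_in())"
```

```text
the job is handed in; nothing more can be done
None
```

Job handed in at about 22.5 s: the lever is about 1 mm (0.01 rad) off the idle clip's centre and the lid is open on its stop, but a mistyped row first swung the lever past the clip almost to shut (I brought it back with the lid still shut), and the vials and screwdriver were behind the arm in my final check.

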